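# Tune the receiver circuit to the sender

### The arm

A 6-joint arm with a two-finger parallel gripper is mounted at the origin on the work surface. World frame = base frame: x ahead of the robot, y to its left, z up, the work surface at z = 0. Lengths are in m, angles in rad, forces in N, time in s.
With the tool pointing down it reaches from about 0.35 to 0.975 m from the base axis. Payload 4.9 kg.
Tool frame: the origin (TCP) lies at the very end of the fingers, on their centre line; the grasp point (between the pads) lies 19 mm behind it (ctrl.grip_point_offset is the distance from the TCP to the grasp point, in m); z points along the fingers, y is the line along which they close (so a half turn about z gives the same grasp; the last joint's range is limited). The gripper opens to 85 mm and grips with 20 to 120 N. Pads are 22 mm wide; open, the fingers measure 114 mm over their backs; the gripper's body (76 mm by 85 mm) begins 54 mm behind the grasp point. The pads swing forward as they close: fully open they stand 13 mm farther back than shut.
Start: joints at [-0.119, 0.053, 1.613, -0, 1.476, -0.119], TCP at [0.625, 0, 0.231] pointing down, gripper open.
Joint ranges: [-3.01, 3.01], [-1.01, 2.22], [0.06, 2.58], [-1.02, 4.17], [0.09, 2.62], [-3.14, 3.14]. Speed limits (rad/s): [2.57, 2.57, 3.14, 3.14, 3.14, 3.14].

### API

Orientations are given as a rotation vector (axis times angle).
In Python, from station import ctrl gives the robot as it stands.
- The arm moves only by the tool send_rows, never from a script. Its argument "rows" is a list of rows, each a list of 3 entries, a list of its own where there are three numbers: the finger opening in cm, from 0 to 8.54, then the shift along the tool's x, y, z in cm, then the turn about the tool's z in degrees. A call has 1 to 10 rows; each row shifts and turns the commanded pose from where the row before left it, along the tool's axes as they then stand; what a row does not reach is not made up. A row lasts 1/8 s, in which the tool goes at most 62.5 mm and 10.7 degrees, less where a joint would pass 70% of its speed; a pose out of reach is approached as far as the arm can. A call with a gripper value outside its range is refused whole. The fingers move at their own pace and stop on an object; "newtons" is the grip in N (left out, the last holds). Time passes only in rows, so rows that do not move let the fingers close. It gives the time, the measured TCP pose, the force, the opening and the grip force at its end, in the units of the state.
- ctrl.get_obs(): the state, without advancing time (a new reading comes with each control period).
- ctrl.get_image(name): name is "scene" or "side" or "wrist"; returns a dict with "frame" (480x640x3 uint8, red, green, blue), "range_z" (480x640 float32, m along the optical axis (not along the pixel's ray), 0 where there is no reading), "fx", "fy", "cx", "cy" (pixels), "k1" (the pictures are not rectified: a ray, as slopes to the right and down, at radius r is drawn at 1 + k1 r^2 times it, then the intrinsics apply), "cam_to_world" (4x4, takes a point from camera to world coordinates). Camera axes: x right, y down, z forward; pixel columns grow to the right and rows downward; lengths in m; the calibration is good to about 2 mm. A picture is of the moment at which its call begins.
- ctrl.finish_job(): hands the job in; it is judged then, once.
The state is a dict: "t": time; "q": joint angles; "dq": joint speeds; "effort": joint torques, N m; "tool_pos": TCP position; "tool_rot": TCP orientation; "contact_force": force on the tool from outside, world axes, zero at the start; "wrist_torque": the same for the moment, N m; "opening": finger opening in m; "grip_force": force on a finger pad.
Only numpy, scipy, OpenCV 4.12 (cv2) and the standard library are available. Lean on these libraries where they do the work, as an engineer would, in place of code of your own. Each camera call takes 0.05 s, during which the arm holds its last target. There are 200 camera calls.

### The job

Bring the receiver circuit on the wooden tuned-circuit board into tune: with the plastic flat-bladed tuning tool from the rack, its blade well down in the slot, turn the shaft of the receiver's trimmer capacitor until its pointer stands at the same reading as the sender's pointer, to within half a division of the scale. Never touch the receiver's trimmer with the gripper or the arm, leave the sender's trimmer at its setting and the other things where they are, and finish with the tuning tool hanging in the rack again.

Things in the scene. Friction and masses are not known exactly. Their poses are not given: they have to be found in the camera images.
- board: Wooden board 250 (x) x 460 (y) x 18 mm with two like circuits, fixed on the bench. Origin: middle of its underside; at yaw 0 x points away from the robot, y to the left; z up. SENDER: its +y half, with a holder of four round cells at the end. RECEIVER: its -y half, with a round black meter at the end. Far side (+x): copper coils, 79 mm high. Near side: the two trimmer capacitors.
- receiver_slot (a point): Middle of the floor of the slot in the receiver's brass head, 78 mm above the bench, at x -62, y -105 mm on the board. Head 20 mm in diameter, top 85 mm above the bench, on an upright shaft. The slot runs right across it: 7 mm deep, 4.4 mm wide in its lower 3 mm, sides opening to 9 mm at the top. x axis: along the slot, the way the pointer points; z up.
- sender_slot (a point): The same point and axes on the sender's head, which is alike, at x -62, y +105 mm on the board.
- receiver_pointer (a point): Tip of the receiver's flat black pointer, 48 mm from the shaft, under the head, over a white half-round scale (the far half, +x) with a line every 15 degrees. It lies on the capacitor's 108 x 108 mm clear end plate, top 73 mm above the bench, corner nuts to 76 mm; below it half-disc aluminium vanes on the shaft slide between fixed ones.
- sender_pointer (a point): Tip of the sender's pointer, alike. It shows the reading to be matched.
- receiver_trimmer (a joint): Angle of the receiver's shaft, rad, anticlockwise from above: 0 = pointer along the board's -y (vanes apart), pi/2 = along its +x, pi = along +y (fully meshed); stops at 0 and pi. Starts at 0.25 to 0.6. Stays where it is left; 0.03 N m of friction. The tool's blade has play of up to 0.2 rad to each side in the slot.
- sender_trimmer (a joint): The same angle of the sender's shaft, the reading to be matched: 1.05 to 1.75, always more than the receiver's start.
- tuner: White plastic tuning tool, 35 g, hanging upright, blade down. Origin: middle of the blade's tip; z up the tool, x along the blade's width. From the tip: flat blade 12 mm wide, 2 mm thick (4.4 at 16 mm up), round shank 10 mm, collar 30 mm in diameter from 72 to 76 mm, flat handle 22 (x) x 12 (y) mm from 76 to 136 mm. Blade parallel to the handle's broad sides; grip across these.
- tuner_tip (a point): Middle of the tip of the tuning tool's blade: same point and axes as tuner.
- rack: Dark wooden comb rack, fixed. Origin: middle of the underside of its base (90 in x, 200 in y, 12 mm thick); at yaw 0 x points away from the robot; z up. Its shelf, 6 mm thick, top 95 mm above the bench, from x -33 to +34 mm, has three slots 16 mm wide at y -60, 0, +60 mm, open at the front (x -33), ending at x 0. A back wall stands under it at x +30 mm, in front it is free below.
- rack_shelf (a point): Top of the rack's shelf at the middle slot, 14 mm in front of its inner end: axes as rack. A tool hangs with its collar on the shelf and its shank in a slot, at x of this point, tip 23 mm above the bench; lift it a little and draw it out to the front (-x), return it the same way. The tuning tool is in the +60 or -60 mm slot, the wand in the other. Any free slot will do to hang it up again.
- wand: Bystander in the rack: white plastic core wand with a round handle 16 mm in diameter (76 to 120 mm from its tip), the same collar and shank, and a hexagonal tip 8 mm across. Origin: middle of its tip, z up.
- beaker: Bystander: glass beaker, 52 mm in diameter, 68 mm high, origin under its centre.
- bottle: Bystander: brown glass jar with black cap, 60 mm in diameter, 115 mm high, origin under its centre.
- weight: Bystander: brass weight with a small knob, 44 mm in diameter, 56 mm high, origin under its centre.

How it is judged:
By the outcome, as a careful person would: the job done as asked, in the order asked, and still so for the second after the job is handed in, with the robot touching nothing.
It also fails if it takes over 58 s, if anything falls off the work surface, if the arm or the gripper's body presses on something with over 40 N, if the wrist force passes 120 N, or if a joint passes its speed limit or range.

## Working session

There is one attempt and no reset: what is moved stays moved. The work goes in short steps, Python scripts to look and compute and a tool call to move; the robot and the scene stay as the last step left them, time stands still between calls to the robot, and variables do not carry over. Pictures are saved under pics/ and viewed, at most 10 in all, crops included, and the job is handed in when it is done.

Besides the shell and the picture viewer there is one more tool, called after ">>>" in YAML: its name, and indented under it one key for each argument. send_rows: Moves the arm, as the interface text tells. Its arguments: {"type":"object","properties":{"rows":{"type":"array","items":{"type":"array"}},"newtons":{"type":"number"}},"required":["rows"]}

```bash
mkdir -p pics; cat > h.py <<'E'
import numpy as np, cv2, pickle
from station import ctrl
def grab(name):
    d=ctrl.get_image(name); pickle.dump(d,open(f'pics/{name}.pkl','wb')); return d
def load(name): return pickle.load(open(f'pics/{name}.pkl','rb'))
def ray(d,u,v):
    xd,yd=(u-d['cx'])/d['fx'],(v-d['cy'])/d['fy']; x,y=xd,yd
    for _ in range(20):
        s=1+d['k1']*(x*x+y*y); x,y=xd/s,yd/s
    return np.array([x,y,1.])
def px(d,u,v,z=None):
    "world point of pixel: by range, or on plane at height z"
    T=np.array(d['cam_to_world']); r=T[:3,:3]@ray(d,u,v)
    k=d['range_z'][int(round(v)),int(round(u))] if z is None else (z-T[2,3])/r[2]
    return T[:3,3]+k*r
def proj(d,p):
    T=np.array(d['cam_to_world']); c=T[:3,:3].T@(np.array(p)-T[:3,3]); x,y=c[:2]/c[2]; s=1+d['k1']*(x*x+y*y)
    return np.array([d['fx']*x*s+d['cx'],d['fy']*y*s+d['cy']])
def save(img,fn): cv2.imwrite('pics/'+fn,cv2.cvtColor(img,cv2.COLOR_RGB2BGR))
E
python3 - <<'E'
from h import *
o=ctrl.get_obs();print(o)
a=grab('scene');b=grab('side');c=grab('wrist')
for d in(a,b,c):print(np.round(d['cam_to_world'],3).tolist(),d['fx'],d['k1'])
m=np.vstack([a['frame'],b['frame']])
save(cv2.resize(m,(560,840))[:],'m.png')
save(a['frame'],'scene0.png');save(b['frame'],'side0.png')
E
```

```text
{'t': 0.0, 'q': array([-1.18979932e-01,  5.33577534e-02,  1.61431647e+00,  1.03240992e-05,
        1.47595660e+00, -1.19004355e-01]), 'dq': array([-0.00142153, -0.00134443,  0.00051068,  0.00124677, -0.00281255,
       -0.00015864]), 'effort': array([ 2.70554956e-04, -3.93670499e+01, -3.70175600e+01, -1.62778279e-04,
        6.93513779e-03, -6.06393527e-06]), 'tool_pos': array([6.24379651e-01, 9.00109479e-05, 2.30049024e-01]), 'tool_rot': array([-2.22027767e+00, -2.22032971e+00,  1.96538407e-03]), 'contact_force': array([-0.15551159,  0.63081005, -0.16700087]), 'wrist_torque': array([ 0.01653739,  0.01100359, -0.06538044]), 'grip_force': 0.0, 'opening': 0.08532409026731118}
[[0.196, 0.839, -0.507, 1.034], [0.981, -0.174, 0.091, -0.042], [-0.012, -0.515, -0.857, 0.984], [0.0, 0.0, 0.0, 1.0]] 439.8037215516802 0.024966235350821615
[[0.93, -0.25, 0.27, 0.203], [-0.368, -0.645, 0.669, -0.686], [0.007, -0.722, -0.692, 0.848], [0.0, 0.0, 0.0, 1.0]] 503.3747432307544 0.004696302973058567
[[1.0, 0.0, -0.001, 0.624], [-0.0, -0.951, -0.309, 0.08], [-0.001, 0.309, -0.951, 0.373], [0.0, 0.0, 0.0, 1.0]] 393.36996904947955 -0.03869100905116087
```

View pics/scene0.png

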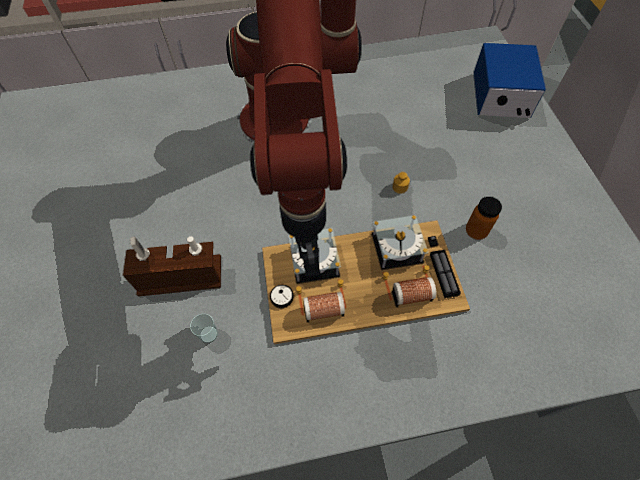

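View pics/side0.png

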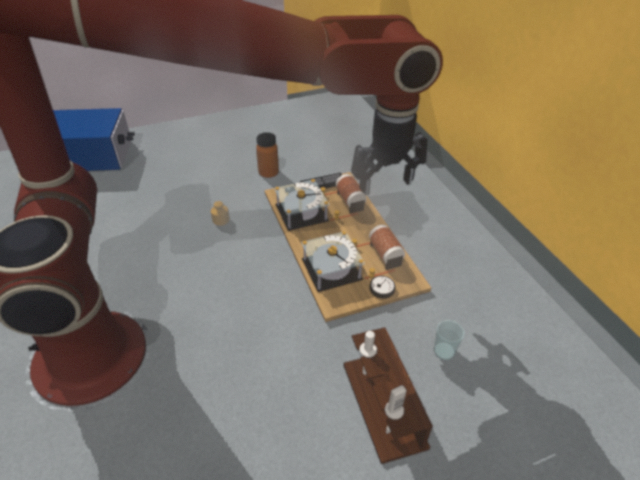

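```bash
python3 - <<'E'
from h import *
a=load('scene');b=load('side')
def crop(d,u0,v0,w,h,W,H): return cv2.resize(d['frame'][v0:v0+h,u0:u0+w],(W,H),interpolation=cv2.INTER_CUBIC)
L=crop(b,340,320,100,150,400,600)
R1=crop(b,265,165,100,75,400,300)   # 4x
R2=crop(b,290,220,100,75,400,300)
save(np.hstack([L,np.vstack([R1,R2])]),'c1.png')
for n,d,u,v in [('wand top',b,370,333),('tuner top',b,398,388),('tuner collar',b,394,410),('wandcollar',b,368,351),('s head',b,301,194),('r head',b,333,251),('board cor',b,329,319),('board cor',b,430,290),('b',b,267,188)]:
    print(n,px(d,u,v).round(3))
E
```

```text
wand top [ 0.482 -0.243  0.143]
tuner top [ 0.47  -0.361  0.16 ]
tuner collar [ 0.466 -0.369  0.109]
wandcollar [ 0.478 -0.25   0.103]
s head [0.53  0.23  0.084]
r head [0.526 0.018 0.084]
board cor [ 0.471 -0.096  0.01 ]
board cor [ 0.709 -0.102  0.008]
b [0.488 0.388 0.   ]
```

View pics/c1.png

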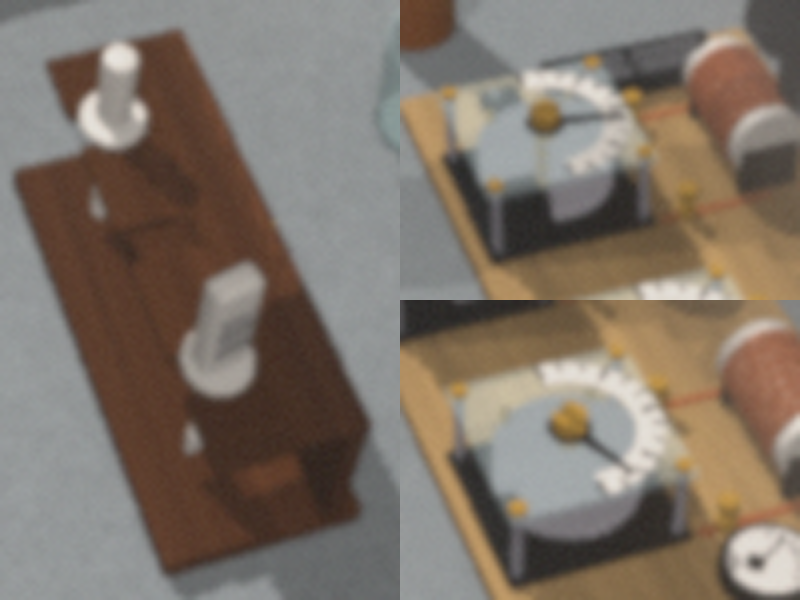

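>>> send_rows:
  rows:
    - [8.5,[0,0,-5],0]
    - [8.5,[-5,-2.5,-3],0]
    - [8.5,[-5.5,-3,-2],0]
    - [8.5,[-5.5,-3,0],0]
    - [8.5,[-5.5,-3,0],0]
    - [8.5,[-5.5,-3,0],0]
    - [8.5,[-6,-1,0],0]
    - [8.5,[0,0,0],0]
    - [8.5,[0,0,0],0]

```text
t: 1.27
tool_pos: [0.4719, -0.3259, 0.3294]
tool_rot: [-2.221, -2.22, -0.001]
contact_force: [0.5, -0.7, -0.3]
opening: 0.0846
grip_force: 0.0
```

```bash
python3 - <<'E'
from h import *
b=load('side')
def P(u,v,z): return px(b,u,v,z)
for n,hd,tp in [('s',(301.2,194.0),(320.5,194)),('r',(332.5,250),(347.5,262.5))]:
    h=P(*hd,.085);t=P(*tp,.075);d=t-h;print(n,h.round(4),t.round(4),np.hypot(*d[:2]),np.arctan2(d[1],d[0]))
d=grab('wrist');save(d['frame'],'w1.png');print(ctrl.get_obs()['tool_pos'],ctrl.get_obs()['tool_rot'],ctrl.get_obs()['t'])
E
```

```text
s [0.5302 0.2282 0.085 ] [0.579 0.223 0.075] 0.049086384312396335 -0.10606093187830794
r [0.5256 0.0209 0.085 ] [ 0.5449 -0.0165  0.075 ] 0.0421131722783936 -1.0948494778405262
[ 0.47225996 -0.32536389  0.32959517] [-2.22007961e+00 -2.22185873e+00 -5.48133722e-04] 1.325
```

View pics/w1.png

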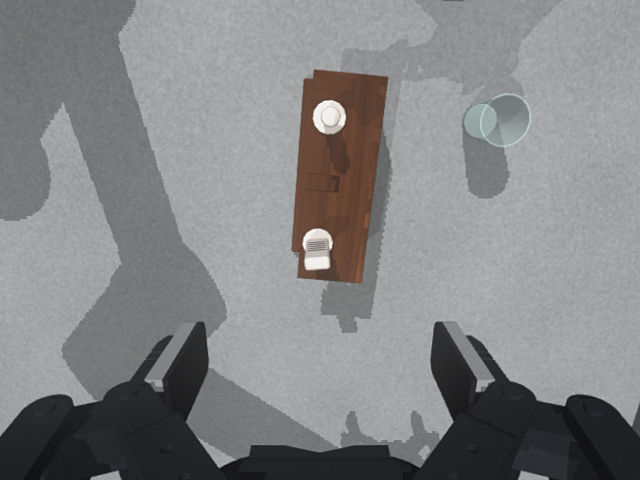

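```bash
python3 - <<'E'
from h import *
d=load('wrist')
def pts(u0,u1,v0,v1): return np.array([px(d,u,v) for v in range(v0,v1) for u in range(u0,u1)])
p=pts(285,350,215,285)
t=p[(p[:,2]>.153)&(p[:,2]<.165)]; print(len(t),t.mean(0),cv2.minAreaRect((t[:,:2]*1000).astype(np.float32)))
c=p[(p[:,2]>.097)&(p[:,2]<.103)]; print('collar',len(c),c[:,2].mean(),cv2.minEnclosingCircle((c[:,:2]*1000).astype(np.float32)))
s=np.array([px(d,u,v) for v in range(60,290,1) for u in range(280,400)])
s=s[(s[:,2]>.090)&(s[:,2]<.0965)];print('shelf',cv2.minAreaRect((s[:,:2]*1000).astype(np.float32)),s[:,2].mean())
p=pts(305,355,90,140);c=p[(p[:,2]>.097)&(p[:,2]<.103)]; print('wand collar',cv2.minEnclosingCircle((c[:,:2]*1000).astype(np.float32)))
for uv in [(317,265)]:print(px(d,*uv,.159))
print(px(d,317,243,.099),px(d,329,117,.099))
save(cv2.resize(d['frame'][205:285,270:370],(800,640),interpolation=cv2.INTER_CUBIC)[:600],'w1c.png')
E
```

```text
356 [ 0.46994751 -0.36010201  0.15813881] ((470.15411376953125, -361.2999267578125), (21.57417106628418, 12.584037780761719), 1.7964775562286377)
collar 290 0.09904152275886421 ((480.05755615234375, -366.54486083984375), 37.58987808227539)
shelf ((491.1740417480469, -304.165771484375), (199.83261108398438, 67.1812744140625), 84.81636047363281) 0.09503236540959488
wand collar ((483.8015441894531, -242.93701171875), 23.22063446044922)
[ 0.46984313 -0.3625691   0.159     ]
[ 0.46954939 -0.36151458  0.099     ] [ 0.48068035 -0.24240669  0.099     ]
```

View pics/w1c.png

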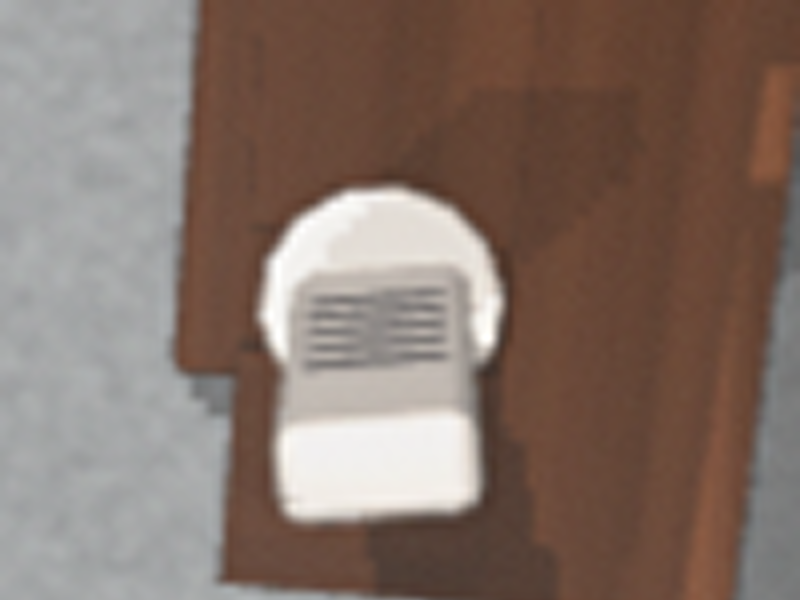

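>>> send_rows:
  rows:
    - [5,[-3.6,-0.2,0],-10.5]
    - [5,[0,0,1.5],-10.5]
    - [5,[0,0,1.5],-10.5]
    - [5,[0,0,1.5],-10.5]
    - [5,[0,0,1.5],-10.5]
    - [5,[0,0,1.5],-10.5]
    - [5,[0,0,1.5],-10.5]
    - [5,[0,0,1.5],-10.5]
    - [5,[0,0,1.5],-8]
    - [5,[0,0,0],0]

```text
t: 2.58
tool_pos: [0.4702, -0.3601, 0.2084]
tool_rot: [0.056, -3.139, -0.003]
contact_force: [1.0, 0.6, 0.5]
opening: 0.0497
grip_force: 0.0
```

```bash
python3 - <<'E'
from h import *
d=grab('wrist')
o=ctrl.get_obs();print(o['tool_pos'],o['tool_rot'],o['q'],o['t'])
vv,uu=np.where(d['range_z']>0)
P=np.array([px(d,u,v) for u,v in zip(uu[::1],vv[::1]) if 200<u<440])
m=(P[:,2]>.153)&(P[:,2]<.165)&(abs(P[:,0]-.47)<.03)&(abs(P[:,1]+.36)<.03)
t=P[m];print(len(t),cv2.minAreaRect((t[:,:2]*1000).astype(np.float32)))
E
```

```text
[ 0.47047203 -0.36074294  0.20954803] [ 5.41143469e-02 -3.14047185e+00 -1.27791754e-03] [-7.79680198e-01 -8.10936393e-03  1.71123918e+00  1.01604721e-04
  1.43950215e+00 -2.38494903e+00] 2.625
869 ((468.9193420410156, -361.54986572265625), (21.88209342956543, 12.000908851623535), 5.472877502441406)
```

>>> send_rows:
  rows:
    - [5,[0.1,-0.1,3.5],-1]
    - [5,[0,0,3.5],0]
    - [5,[0,0,2],0]
    - [5,[0,0,0.8],0]
    - [5,[0,0,0],0]
    - [0.8,[0,0,0],0]
    - [0.8,[0,0,0],0]
    - [0.8,[0,0,0],0]
    - [0.8,[0,0,0],0]
    - [0.8,[0,0,0],0]
  newtons: 40

```text
t: 3.88
tool_pos: [0.4697, -0.3638, 0.1132]
tool_rot: [-0.082, 3.139, -0.002]
contact_force: [0.2, 0.5, 5.3]
opening: 0.0116
grip_force: 41.6
```

>>> send_rows:
  rows:
    - [0.8,[0,0,-0.6],0]
    - [0.8,[0,0,-0.6],0]
    - [0.8,[0,0,0],0]
    - [0.8,[0,0,0],0]

```text
t: 4.38
tool_pos: [0.469, -0.363, 0.1236]
tool_rot: [0.082, -3.14, -0.0]
contact_force: [0.1, -0.5, 0.8]
opening: 0.0114
grip_force: 40.9
```

```bash
python3 - <<'E'
from h import *
d=grab('wrist');save(d['frame'],'w2.png');o=ctrl.get_obs();print(o['tool_pos'],o['tool_rot'],o['contact_force'],o['t'])
E
```

```text
[ 0.4689055  -0.36299077  0.12349611] [ 8.22509680e-02 -3.14007416e+00 -7.14259269e-04] [-0.13300034 -0.41668483  0.47932631] 4.425
```

View pics/w2.png

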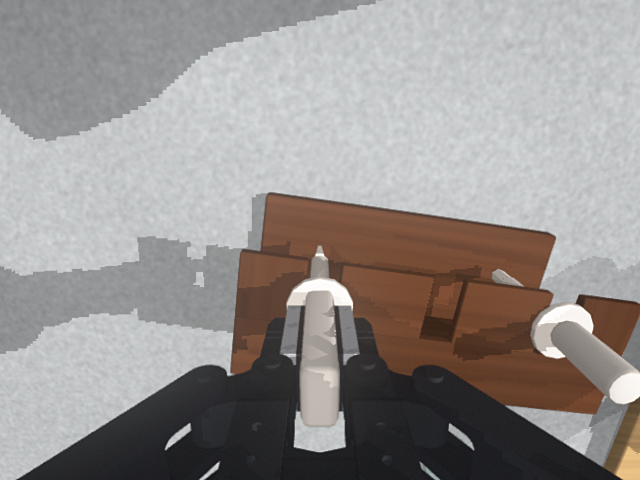

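>>> send_rows:
  rows:
    - [0.8,[1.5,0.2,0],0]
    - [0.8,[2,0.3,0],0]
    - [0.8,[2.2,0.3,0],0]
    - [0.8,[2.2,0.3,0],0]
    - [0.8,[0,0,-4],0]
    - [0.8,[0,1,-5],8]
    - [0.8,[0,3,-3],10]
    - [0.8,[0,0,0],0]
    - [0.8,[0,0,0],0]

```text
t: 5.55
tool_pos: [0.3909, -0.3163, 0.2426]
tool_rot: [-0.408, -3.114, -0.001]
contact_force: [0.4, -0.2, -1.0]
opening: 0.0119
grip_force: 40.8
```

```bash
python3 - <<'E'
from h import *
o=ctrl.get_obs();print(o['tool_pos'],o['tool_rot'],o['contact_force'],o['t'])
a=grab('scene');d=grab('side')
print(px(a,*proj(a,[.53,.02,.085])))
def crop(d,c,w,h,W,H):
    u0,v0=int(c[0]-w/2),int(c[1]-h/2);print(u0,v0); return cv2.resize(d['frame'][v0:v0+h,u0:u0+w],(W,H),interpolation=cv2.INTER_CUBIC)
S=[.555,.225,.08];R=[.55,.01,.08]
save(np.vstack([np.hstack([crop(x,proj(x,p),64,48,400,300) for p in(S,R)]) for x in (a,d)]),'c2.png')
E
```

```text
[ 0.39087097 -0.3162664   0.24260703] [-4.07970826e-01 -3.11359000e+00 -9.35761614e-04] [ 0.44880659 -0.18129096 -1.00817799] 5.55
[0.52931081 0.02008508 0.08377073]
365 219
275 233
279 170
312 228
```

View pics/c2.png

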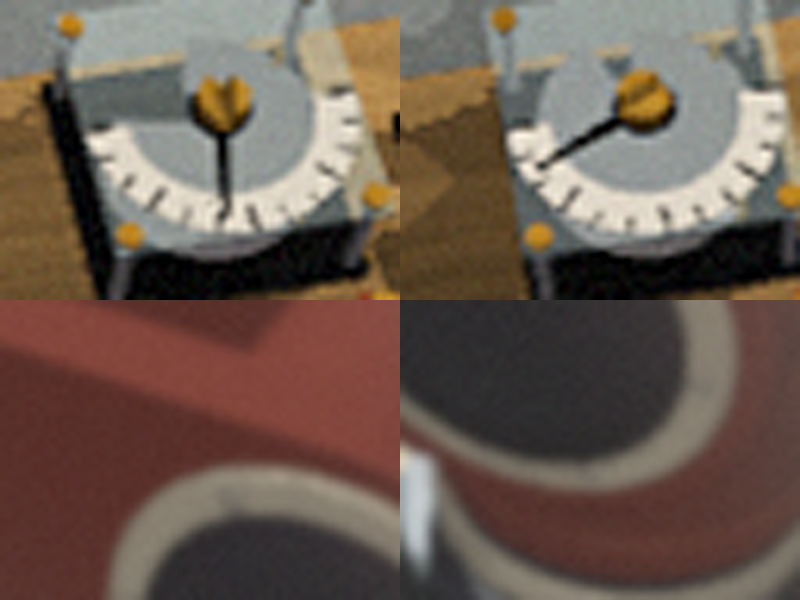

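```bash
python3 - <<'E'
from h import *
a=load('scene')
H={}
for n,h,t in [('s',(400.7,235.0),(400.8,253.4)),('r',(313.9,249),(297.4,259.6))]:
    h=px(a,*h,.084);t=px(a,*t,.075);H[n]=h;d=t-h;print(n,h.round(4),t.round(4),np.hypot(*d[:2]),np.arctan2(d[1],d[0]))
d=H['s']-H['r'];print(np.hypot(*d[:2]),np.arctan2(-d[0],d[1]))
E
```

```text
s [0.5368 0.2376 0.084 ] [0.5804 0.2262 0.075 ] 0.045083969593071906 -0.25604022847961416
r [0.5324 0.0279 0.084 ] [ 0.5475 -0.0145  0.075 ] 0.04497677111219696 -1.2292888983507786
0.20978795099520287 -0.0207266962243016
```

>>> send_rows:
  rows:
    - [0.8,[-0.75,6,-0.5],0]
    - [0.8,[-0.75,6,0],0]
    - [0.8,[-0.75,6,0],0]
    - [0.8,[-0.75,6,0],0]
    - [0.8,[-0.75,6,0],0]
    - [0.8,[-0.75,5.5,0],10]
    - [0.8,[0,0,0],10]
    - [0.8,[0,0,0],10]
    - [0.8,[0,0,0],10]
    - [0.8,[0,0,0],10]

```text
t: 6.9
tool_pos: [0.5262, 0.0134, 0.2467]
tool_rot: [-1.689, -2.645, 0.003]
contact_force: [0.3, -0.9, -0.9]
opening: 0.0113
grip_force: 40.8
```

>>> send_rows:
  rows:
    - [0.8,[0,0,0],0]
    - [0.8,[0,0,0],0]

```text
t: 7.15
tool_pos: [0.5265, 0.0135, 0.2479]
tool_rot: [-1.68, -2.653, 0.001]
contact_force: [-1.1, -0.3, 0.0]
opening: 0.0113
grip_force: 40.8
```

```bash
python3 - <<'E'
from h import *
o=ctrl.get_obs();print(o['tool_pos'],o['tool_rot'],o['contact_force'],o['q'],o['t'])
d=grab('wrist');save(d['frame'],'w3.png')
for p in [[.526,.019,.085],[.532,.028,.085]]: print(proj(d,p))
E
```

```text
[0.52645878 0.01353995 0.24786868] [-1.67980782e+00 -2.65298883e+00  1.25092304e-03] [-1.1483953  -0.30846717  0.02245729] [-1.15619170e-01 -1.93163349e-01  1.81899052e+00 -6.17716662e-05
  1.51747358e+00 -5.57498524e-01] 7.15
[321.89614523 219.14591887]
[333.59453245 212.30840151]
```

View pics/w3.png

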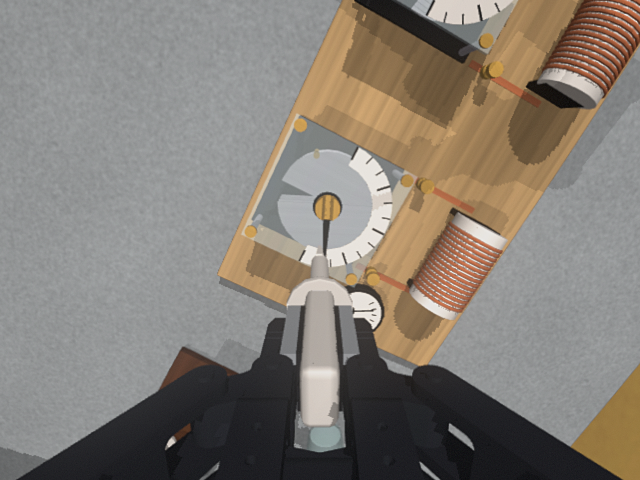

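```bash
python3 - <<'E'
from h import *
from scipy.spatial.transform import Rotation as Ro
d=load('wrist');o=ctrl.get_obs();R=Ro.from_rotvec(o['tool_rot']).as_matrix();t=o['tool_pos']
h=px(d,327,207,.085);p=px(d,324.5,252,.075);v=p-h
hc=px(d,327,207); print('range',hc,h)
print('ptr',np.hypot(*v[:2]),np.arctan2(v[1],v[0]),'blade yaw (-toolx)',np.arctan2(-R[1,0],-R[0,0]))
tip=px(d,320,257,.157);print('tip',tip,'in tool',R.T@(tip-t),'tool x,y',R[:2,0],R[:2,1], 'head in tool',R.T@(h-t))
print('tip line pred',proj(d,t+R@[0,0,.09]),proj(d,t+R@[0,0,.07]))
nuts=np.mean([px(d,u,v,.076) for u,v in[(300,125),(407,180),(251,231),(351,280)]],0);print('nuts',nuts)
save(cv2.resize(d['frame'][185:305,260:400],(700,600),interpolation=cv2.INTER_CUBIC),'w3c.png')
E
```

```text
range [0.52617711 0.02833925 0.07795523] [0.52541606 0.02962493 0.085     ]
ptr 0.04085515487577157 -1.170492777654018 blade yaw (-toolx) -1.1294231561755226
tip [0.52749441 0.01206351 0.157     ] in tool [-0.0018741   0.00031833  0.09112678] tool x,y [-0.42718135  0.90416572] [0.90416509 0.42718184] head in tool [0.01484425 0.00601893 0.1631318 ]
tip line pred [319.49734661 254.76061084] [319.54313751 266.00125381]
nuts [0.52640617 0.02844538 0.076     ]
```

View pics/w3c.png

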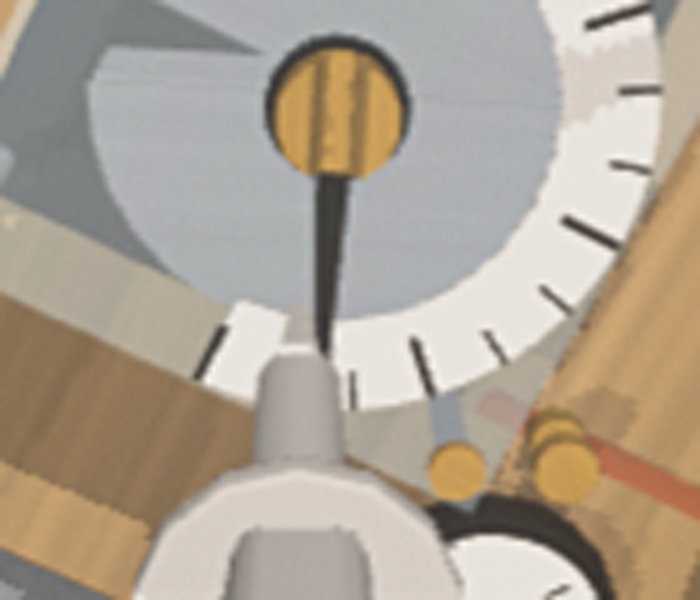

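```bash
cat >> h.py <<'E'
def pointer(d,c,r0=.016,r1=.034,z=.075):
    "world angle of the dark pointer: minimum of brightness along rays from centre c"
    g=cv2.GaussianBlur(cv2.cvtColor(d['frame'],cv2.COLOR_RGB2GRAY),(0,0),.6).astype(np.float32); best=[]
    A=np.radians(np.arange(-115,115,1.)); rr=np.linspace(r0,r1,12)
    for ox in np.arange(-.004,.0041,.001):
      for oy in np.arange(-.004,.0041,.001):
        P=np.array([[proj(d,[c[0]+ox+r*np.cos(a),c[1]+oy+r*np.sin(a),z]) for r in rr] for a in A[::2]])
        s=cv2.remap(g,P[...,0].astype(np.float32),P[...,1].astype(np.float32),1).mean(1)
        i=s.argmin(); best.append((s[i],A[::2][i]))
    best.sort(); b=np.array(best[:10]); return b[:,1].mean().round(3),b[:,1].std().round(3),b[0,0].round(1)
def centre(d,u,v): return px(d,u,v,.084)[:2]
E
python3 - <<'E'
from h import *
a=load('scene');d=load('wrist')
print('scene s',pointer(a,px(a,400.3,234.6,.084)));print('scene r',pointer(a,px(a,313.5,248.6,.084)));print('wrist r',pointer(d,(.526,.0287)))
E
```

```text
scene s (np.float64(-0.29), np.float64(0.044), np.float64(41.4))
scene r (np.float64(-1.225), np.float64(0.042), np.float64(44.5))
wrist r (np.float64(-1.183), np.float64(0.032), np.float64(63.1))
```

>>> send_rows:
  rows:
    - [0.8,[1.4,0.55,0],2]
    - [0.8,[0,0,3],0]
    - [0.8,[0,0,2],0]
    - [0.8,[0,0,1],0]
    - [0.8,[0,0,0],0]
    - [0.8,[0,0,0],0]

```text
t: 7.95
tool_pos: [0.5263, 0.0287, 0.1899]
tool_rot: [1.729, 2.621, 0.001]
contact_force: [0.4, 1.1, -0.6]
opening: 0.0118
grip_force: 40.8
```

>>> send_rows:
  rows:
    - [0.8,[0,0,0.8],0]
    - [0.8,[0,0,0.5],0]
    - [0.8,[0,0,0.4],0]
    - [0.8,[0,0,0.2],0]
    - [0.8,[0,0,0],0]
    - [0.8,[0,0,0],0]

```text
t: 8.7
tool_pos: [0.5259, 0.0288, 0.1701]
tool_rot: [1.729, 2.622, 0.0]
contact_force: [-0.5, 0.3, -0.8]
opening: 0.0118
grip_force: 40.8
```

```bash
python3 - <<'E'
from h import *
o=ctrl.get_obs();print(o['tool_pos'],o['tool_rot'],o['contact_force'],o['wrist_torque'])
a=grab('scene')
print('scene s',pointer(a,px(a,400.3,234.6,.084)));print('scene r',pointer(a,px(a,313.5,248.6,.084)))
E
```

```text
[0.52586273 0.02882058 0.17009253] [1.72944992e+00 2.62231289e+00 2.56077372e-04] [-0.45540724  0.34573198 -0.79484962] [-0.01700704  0.00173332 -0.02680785]
scene s (np.float64(-0.29), np.float64(0.044), np.float64(41.0))
scene r (np.float64(-1.225), np.float64(0.042), np.float64(45.3))
```

>>> send_rows:
  rows:
    - [0.8,[0,0,0.15],0]
    - [0.8,[0,0,0],0]
    - [0.8,[0,0,0],0]

```text
t: 9.12
tool_pos: [0.5257, 0.0288, 0.1684]
tool_rot: [1.73, 2.622, 0.0]
contact_force: [0.3, -0.2, -1.0]
opening: 0.0117
grip_force: 40.8
```

>>> send_rows:
  rows:
    - [0.8,[0,0,0],-6]
    - [0.8,[0,0,0],-6]
    - [0.8,[0,0,0],-6]
    - [0.8,[0,0,0],0]
    - [0.8,[0,0,0],0]

```text
t: 9.75
tool_pos: [0.5258, 0.0289, 0.1684]
tool_rot: [1.3, 2.86, 0.0]
contact_force: [0.5, -0.2, -0.7]
opening: 0.0112
grip_force: 40.8
```

```bash
python3 - <<'E'
from h import *
o=ctrl.get_obs();print(o['tool_pos'],o['tool_rot'],o['contact_force'],o['wrist_torque'])
a=grab('scene')
print('scene r',pointer(a,px(a,313.5,248.6,.084)))
E
```

```text
[0.52578265 0.02887873 0.16841861] [1.30012310e+00 2.85981948e+00 2.82662676e-04] [ 0.45866813 -0.21716858 -0.69735212] [ 0.01309513 -0.10014243 -0.00758588]
scene r (np.float64(-1.166), np.float64(0.04), np.float64(43.4))
```

>>> send_rows:
  rows:
    - [0.8,[0,0,0],-6]
    - [0.8,[0,0,0],-6]
    - [0.8,[0,0,0],-6]
    - [0.8,[0,0,0],0]
    - [0.8,[0,0,0],0]

```text
t: 10.42
tool_pos: [0.5257, 0.0287, 0.1684]
tool_rot: [-0.837, -3.028, 0.0]
contact_force: [-0.4, -1.1, 0.3]
opening: 0.0115
grip_force: 40.9
```

```bash
python3 - <<'E'
from h import *
o=ctrl.get_obs();print(o['tool_pos'],o['tool_rot'],o['contact_force'],o['wrist_torque'])
a=grab('scene')
print('scene r',pointer(a,px(a,313.5,248.6,.084)))
E
```

```text
[0.52567188 0.0287483  0.16839382] [-8.37279901e-01 -3.02780835e+00  3.68649684e-04] [-0.43182435 -1.07826919  0.33785043] [-0.09968902  0.12374168  0.01149031]
scene r (np.float64(-0.827), np.float64(0.041), np.float64(45.8))
```

>>> send_rows:
  rows:
    - [0.8,[0,0,0],-6]
    - [0.8,[0,0,0],-6]
    - [0.8,[0,0,0],-6]
    - [0.8,[0,0,0],-6]
    - [0.8,[0,0,0],-4]
    - [0.8,[0,0,0],0]
    - [0.8,[0,0,0],0]

```text
t: 11.35
tool_pos: [0.5256, 0.0285, 0.1684]
tool_rot: [-0.079, -3.14, 0.001]
contact_force: [-1.4, -1.6, 0.2]
opening: 0.0118
grip_force: 40.9
```

```bash
python3 - <<'E'
from h import *
o=ctrl.get_obs();print(o['tool_pos'],o['tool_rot'],o['contact_force'],o['wrist_torque'])
a=grab('scene')
print('scene s',pointer(a,px(a,400.3,234.6,.084)),'r',pointer(a,px(a,313.5,248.6,.084)))
def crop(c,w,h,W,H):
    u0,v0=int(c[0]-w/2),int(c[1]-h/2);print(u0,v0); return cv2.resize(a['frame'][v0:v0+h,u0:u0+w],(W,H),interpolation=cv2.INTER_CUBIC)
save(np.hstack([crop(proj(a,p),50,50,400,400) for p in([.555,.225,.08],[.55,.018,.08])]),'c4.png')
E
```

```text
[0.52560919 0.02854796 0.16836438] [-7.93316428e-02 -3.14021425e+00  1.06602591e-03] [-1.39947443 -1.58735584  0.22039431] [-0.4286279   0.25902017 -0.06381504]
scene s (np.float64(-0.29), np.float64(0.044), np.float64(41.5)) r (np.float64(-0.307), np.float64(0.063), np.float64(45.5))
372 218
286 232
```

View pics/c4.png

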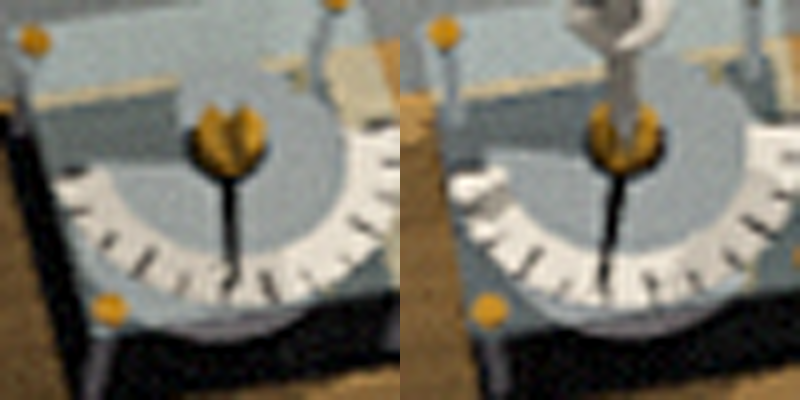

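>>> send_rows:
  rows:
    - [0.8,[0,0,0],-2]
    - [0.8,[0,0,0],-1.5]
    - [0.8,[0,0,0],0]
    - [0.8,[0,0,0],0]
    - [0.8,[0,0,0],4]
    - [0.8,[0,0,0],4]
    - [0.8,[0,0,0],0]
    - [0.8,[0,0,0],0]

```text
t: 12.4
tool_pos: [0.5257, 0.0289, 0.1683]
tool_rot: [-0.199, -3.135, -0.0]
contact_force: [-1.1, -1.6, 0.5]
opening: 0.0116
grip_force: 40.9
```

```bash
python3 - <<'E'
from h import *
o=ctrl.get_obs();print(o['tool_pos'],o['tool_rot'],o['contact_force'],o['wrist_torque'])
a=grab('scene')
g=cv2.cvtColor(a['frame'],cv2.COLOR_RGB2GRAY)
# dark minimum per row: pointer line, sender and receiver
def line(u0,v0,v1,w=6):
    out=[]
    for v in range(v0,v1):
        r=255.-g[v,u0-w:u0+w+1]; r=np.clip(r-np.sort(r)[len(r)//2]-15,0,None); out.append(u0-w+(r*np.arange(2*w+1)).sum()/max(r.sum(),1e-6))
    return np.round(out,1)
s=line(401,243,251);r=line(312,256,265);print(s,r)
def ang(us,v0):
    v=np.arange(v0,v0+len(us));k=np.polyfit(v,us,1);P=[px(a,np.polyval(k,x),x,.075) for x in(v[0],v[-1])];d=P[1]-P[0];return np.arctan2(d[1],d[0])
print(ang(s,243),ang(r,256))
E
```

```text
[0.52570013 0.02893504 0.16833818] [-1.98757331e-01 -3.13522180e+00 -4.18348545e-04] [-1.10495563 -1.55764277  0.46561194] [-0.43163695  0.31008426 -0.01466616]
[400.2 400.2 400.3 400.3 400.3 400.4 400.5 400.4] [313.  312.9 312.8 312.8 312.7 312.5 312.4 312.4 312.2]
-0.2560288117543678 -0.2719696327265876
```

>>> send_rows:
  rows:
    - [0.8,[0,0,-0.5],0]
    - [0.8,[0,0,-1],0]
    - [0.8,[0,0,-3],0]
    - [0.8,[0,0,-4],0]
    - [0.8,[6,0,0],0]
    - [0.8,[3,0,0],0]
    - [0.8,[0,0,0],0]
    - [0.8,[0,0,0],0]

```text
t: 13.45
tool_pos: [0.4372, 0.0403, 0.2542]
tool_rot: [0.2, 3.133, 0.0]
contact_force: [-0.2, 0.7, 0.5]
opening: 0.0116
grip_force: 40.8
```

```bash
python3 - <<'E'
from h import *
o=ctrl.get_obs();print(o['tool_pos'],o['tool_rot'],o['contact_force'],o['t'])
a=grab('scene');d=grab('wrist')
g=cv2.cvtColor(a['frame'],cv2.COLOR_RGB2GRAY)
def line(u0,v0,v1,w=6):
    out=[]
    for v in range(v0,v1):
        r=255.-g[v,u0-w:u0+w+1]; r=np.clip(r-np.sort(r)[len(r)//2]-15,0,None); out.append(u0-w+(r*np.arange(2*w+1)).sum()/max(r.sum(),1e-6))
    return np.round(out,1)
def ang(us,v0):
    v=np.arange(v0,v0+len(us));k=np.polyfit(v,us,1);P=[px(a,np.polyval(k,x),x,.075) for x in(v[0],v[-1])];e=P[1]-P[0];return np.arctan2(e[1],e[0])
s=line(401,243,251);r=line(312,256,265);print(s,r,ang(s,243),ang(r,256))
print('scene',pointer(a,px(a,400.3,234.6,.084)),pointer(a,px(a,313.5,248.6,.084)))
print('wrist',[(proj(d,[*c,.085]).round(),pointer(d,c)) for c in((.526,.0287),(.5305,.2385))])
E
```

```text
[0.43715725 0.04032997 0.25424834] [2.00006493e-01 3.13319864e+00 4.70710464e-04] [-0.22767777  0.67816282  0.51822019] 13.45
[400.2 400.2 400.2 400.4 400.3 400.4 400.5 400.4] [313.1 312.9 312.8 312.7 312.7 312.6 312.4 312.4 312.2] -0.2539722316572285 -0.2749204020766796
scene (np.float64(-0.29), np.float64(0.044), np.float64(38.9)) (np.float64(-0.251), np.float64(0.052), np.float64(45.4))
wrist [(array([319., 321.]), (np.float64(-0.656), np.float64(0.022), np.float64(78.6))), (array([555., 297.]), (np.float64(-0.255), np.float64(0.034), np.float64(40.1)))]
```

>>> send_rows:
  rows:
    - [0.8,[0.5,-5.3,0],0]
    - [0.8,[0.5,-5.3,0],0]
    - [0.8,[0.5,-5.3,0],0]
    - [0.8,[0.5,-5.3,0],0]
    - [0.8,[0,0,0],0]
    - [0.8,[0,0,0],0]

```text
t: 14.3
tool_pos: [0.39, -0.1674, 0.2532]
tool_rot: [-0.201, -3.135, -0.001]
contact_force: [0.5, -0.5, -0.3]
opening: 0.0114
grip_force: 40.8
```

```bash
python3 - <<'E'
from h import *
from scipy.spatial.transform import Rotation as Ro
o=ctrl.get_obs();print(o['tool_pos'],o['tool_rot'])
d=grab('wrist');c=(.526,.0287)
print('wrist',proj(d,[*c,.085]).round(),pointer(d,c))
R=Ro.from_rotvec(o['tool_rot']).as_matrix();print('to front point, cm',(R.T@(np.array([.390,-.356,.1236])-o['tool_pos'])*100).round(2))
E
```

```text
[ 0.38996453 -0.16743195  0.25322985] [-2.01215300e-01 -3.13471498e+00 -1.49620840e-03]
wrist [550. 340.] (np.float64(-0.272), np.float64(0.031), np.float64(40.6))
to front point, cm [ -2.42 -18.71  12.94]
```

>>> send_rows:
  rows:
    - [0.8,[-0.6,-4.7,0],0]
    - [0.8,[-0.6,-4.7,0],0]
    - [0.8,[-0.6,-4.7,0],0]
    - [0.8,[-0.6,-4.6,0],0]
    - [0.8,[0,0,4],-5]
    - [0.8,[0,0,5],-5.3]
    - [0.8,[0,0,3.9],0]
    - [0.8,[0,0,0],0]
    - [0.8,[0,0,0],0]

```text
t: 15.48
tool_pos: [0.3911, -0.3561, 0.1262]
tool_rot: [-0.085, 3.139, -0.003]
contact_force: [-0.0, -0.2, -0.5]
opening: 0.0116
grip_force: 40.8
```

```bash
python3 - <<'E'
from h import *
from scipy.spatial.transform import Rotation as Ro
o=ctrl.get_obs();print(o['tool_pos'],o['tool_rot'])
R=Ro.from_rotvec(o['tool_rot']).as_matrix();T=np.array([.469,-.363,.1236])
n=np.array([-.996,.09,0])
for k in(.079,.045,0):print((R.T@(T+k*n-o['tool_pos'])*100).round(2))
E
```

```text
[ 0.39106767 -0.35606956  0.12619725] [-8.45873290e-02  3.13885410e+00 -2.89202444e-03]
[0.07 0.02 0.26]
[-3.29 -0.47  0.27]
[-7.74 -1.11  0.27]
```

>>> send_rows:
  rows:
    - [0.8,[-1.5,-0.2,0],0]
    - [0.8,[-1.8,-0.27,0],0]
    - [0.8,[-1.5,-0.21,0],0]
    - [0.8,[-1.5,-0.21,0],0]
    - [0.8,[-1.4,-0.2,0],0]
    - [0.8,[0,0,0],0]
    - [0.8,[0,0,0],0]

```text
t: 16.35
tool_pos: [0.4669, -0.3627, 0.1241]
tool_rot: [0.082, -3.14, -0.001]
contact_force: [-0.2, 0.0, -0.1]
opening: 0.0114
grip_force: 40.8
```

No contact on the way in; now I lower it to the shelf.

>>> send_rows:
  rows:
    - [0.8,[-0.2,0,0.5],0]
    - [0.8,[0,0,0.4],0]
    - [0.8,[0,0,0.1],0]
    - [0.8,[0,0,0],0]
    - [0.8,[0,0,0],0]

```text
t: 16.98
tool_pos: [0.4692, -0.3628, 0.1146]
tool_rot: [-0.082, 3.14, -0.0]
contact_force: [0.1, 0.2, 0.0]
opening: 0.0117
grip_force: 40.8
```

>>> send_rows:
  rows:
    - [0.8,[0,0,0.1],0]
    - [0.8,[0,0,0.05],0]
    - [0.8,[0,0,0],0]
    - [0.8,[0,0,0],0]

```text
t: 17.48
tool_pos: [0.4692, -0.3628, 0.1132]
tool_rot: [-0.082, 3.14, -0.0]
contact_force: [-0.7, -0.1, 2.7]
opening: 0.0114
grip_force: 41.2
```

>>> send_rows:
  rows:
    - [2,[0,0,0],0]
    - [3,[0,0,0],0]
    - [4,[0,0,0],0]
    - [5,[0,0,0],0]
    - [5,[0,0,-2],0]
    - [5,[0,0,-4],0]
    - [5,[0,0,-5],0]
    - [5,[0,0,-4],0]
    - [5,[0,0,0],0]
    - [5,[0,0,0],0]

```text
t: 18.73
tool_pos: [0.4691, -0.3627, 0.2635]
tool_rot: [-0.082, 3.14, -0.001]
contact_force: [-0.3, 0.8, 0.0]
opening: 0.0498
grip_force: 0.0
```

```bash
python3 - <<'E'
from h import *
o=ctrl.get_obs();print(o['tool_pos'],o['t'],o['contact_force'])
d=grab('wrist')
P=np.array([px(d,u,v) for v in range(0,480) for u in range(150,500) if d['range_z'][v,u]>0])
P=P[(abs(P[:,0]-.47)<.035)&(abs(P[:,1]+.36)<.035)]
t=P[(P[:,2]>.15)&(P[:,2]<.17)];print(len(t),t[:,2].mean(),cv2.minAreaRect((t[:,:2]*1000).astype(np.float32)))
a=grab('scene');print('scene',pointer(a,px(a,400.3,234.6,.084)),pointer(a,px(a,313.5,248.6,.084)))
E
```

```text
[ 0.46906544 -0.36269465  0.26347092] 18.725 [-0.26301105  0.80691691  0.00533567]
582 0.15823986313574076 ((468.9017639160156, -362.2803649902344), (22.079174041748047, 11.439702033996582), 2.8787195682525635)
scene (np.float64(-0.29), np.float64(0.044), np.float64(40.3)) (np.float64(-0.251), np.float64(0.052), np.float64(45.1))
```

Tool hangs upright in its slot (top at 0.158 m); pointers agree.

```bash
python3 -c "
from station import ctrl
print(ctrl.finish_job())"
```

```text
the job is handed in; nothing more can be done
None
```

The receiver is tuned: its pointer agrees with the sender's to about 0.02–0.04 rad in the camera measurements, against the 0.13 rad allowed. The tuning tool hangs in its original rack slot again, and the job was handed in at about 19 s of the 58 s allowed.

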